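# Line up the calibration weights by size

## Task

Put the four brass calibration weights away on the white rail in order of size: the largest on the ring next to the red end block, then the next largest, and so on down to the smallest on the ring at the far end. Stand each one upright on the centre of its ring, and leave the brown bottle, the glass vial and the yellow microtube among them where they are.

Things in the scene. Friction and masses are not known exactly. Their poses are not given: they have to be found in the camera images.
- weight_xl: the largest of four polished brass knob weights, standing upright: straight round body 42 mm in diameter and 48 mm high, a narrower neck and knob on top, 69 mm high in all, about 500 g. Origin: centre of its underside; z up along its axis.
- weight_l: the second largest of four polished brass knob weights, standing upright: straight round body 32 mm in diameter and 37 mm high, a narrower neck and knob on top, 53 mm high in all, about 200 g. Origin: centre of its underside; z up along its axis.
- weight_m: the second smallest of four polished brass knob weights, standing upright: straight round body 24 mm in diameter and 28 mm high, a narrower neck and knob on top, 40 mm high in all, about 100 g. Origin: centre of its underside; z up along its axis.
- weight_s: the smallest of four polished brass knob weights, standing upright: straight round body 17 mm in diameter and 20 mm high, a narrower neck and knob on top, 28 mm high in all, about 50 g. Origin: centre of its underside; z up along its axis.
- rail: fixed flat white rail, 236 x 56 mm, 8 mm thick, at any angle: four equal black printed rings (49 mm across, dot at the centre) in a row and a red block (12 mm thick, 12 mm above the rail) across one end. Origin: on the worktop, midway between the middle rings; z up, x along the rail to the red end. Ring centres: x = +84 (by the red block), +28, -28, -84 mm, y = 0, z = 8 mm (rail top).
- brown_bottle: bystander: brown bottle with black cap, 44 mm in diameter, 78 mm high, upright. Origin: centre of its underside.
- vial: bystander: clear glass vial with black screw cap, 27 mm in diameter, 74 mm high, upright. Origin: centre of its underside.
- yellow_tube: bystander: small yellow microtube lying down, 40 x 17 x 13 mm, long axis x. Origin: centre of its underside.
- analyser: fixed obstacle: grey bench instrument with a screen, 226 mm deep (x), 169 mm wide (y), 222 mm high, standing between the weights and the rail; carry things in front of it (towards the robot) or over it. Origin: centre of its underside.

How it is judged:
By the outcome, as a careful person would: the job done as asked, in the order asked, and still so for the second after the job is handed in, with the robot touching nothing.
It also fails if it takes over 134 s, if anything falls off the work surface, if the arm or the gripper's body presses on something with over 40 N, if the wrist force passes 120 N, or if a joint passes its speed limit or range.

## Robot

A 6-joint arm with a two-finger parallel gripper is mounted at the origin on a cart in front of the work surface, level with it; the furniture and walls round the work are solid. World frame = base frame: x ahead of the robot, y to its left, z up, the work surface at z = 0. Lengths are in m, angles in rad, forces in N, time in s.
With the tool pointing down it reaches from about 0.4 to 0.925 m from the base axis. Payload 12.5 kg.
Tool frame: the origin (TCP) lies midway between the tips of the shut fingers; the grasp point (between the pads) lies 19 mm behind it; z points along the fingers, y is the line along which they close (so a half turn about z gives the same grasp; the last joint's range is limited). The gripper opens to 95 mm and grips with 3 to 60 N. Pads are 20 mm wide; open, the fingers measure 119 mm over their backs; the gripper's body (75 mm by 180 mm) begins 59 mm behind the grasp point.
Start: joints at [-1.266, 0.491, 1.559, -0, 1.092, -0.106], TCP at [0.25, -0.573, 0.215] pointing down, gripper open.
Joint ranges: [-3.1, 3.1], [-0.84, 2.19], [0.05, 2.79], [-1.13, 4.28], [0.06, 2.93], [-2.69, 2.69]. Speed limits (rad/s): [2.22, 2.22, 2.79, 3.14, 3.14, 3.14].

## Interface

Orientations are given as a unit quaternion [x, y, z, w].
In Python, from rig import ctrl gives the robot as it stands.
- The arm moves only by the tool arm_command, never from a script. Its argument "motion" is a list of rows, each a list of 7 numbers: the opening, from 0 (shut) to 1 (fully open), then the shift along the tool's x, y, z in units of 25 mm (1.0 is 25 mm), then the turn, a rotation vector about the tool's x, y, z in units of 10 degrees (1.0 is 10 degrees). In form: [[grip, x, y, z, ax, ay, az], ...]. A call has exactly 8 rows; each row shifts and turns the commanded pose from where the row before left it, along the tool's axes as they then stand; what a row does not reach is not made up. A row lasts 1/8 s, in which the tool goes at most 62.5 mm and 10.7 degrees, less where a joint would pass 70% of its speed; a pose out of reach is approached as far as the arm can. A call is refused whole if a number of a shift passes 1 or a number of a turn 1, either way. A call with a gripper value outside its range is refused whole. The fingers move at their own pace and stop on an object; the grip force is fixed at half the most. Time passes only in rows, so rows that do not move let the fingers close, or fill a call up. It gives the time, the measured TCP pose, the force, the opening and the grip force at its end, in the units of the state.
- ctrl.get_obs(): the state, without advancing time (a new reading comes with each control period).
- ctrl.get_image(name): name is "scene" or "side" or "wrist"; returns the picture (384x512x3 uint8, red, green, blue); there is no depth.
- ctrl.camera_model(name): a dict with "fx", "fy", "cx", "cy" (pixels), "k1" (the pictures are not rectified: a ray, as slopes to the right and down, at radius r is drawn at 1 + k1 r^2 times it, then the intrinsics apply), "origin" and "attitude" of the camera in the world. Camera axes: x right, y up, looking along -z (the intrinsics and any distortion apply to the point x, -y, -z); pixel columns grow to the right and rows downward; lengths in m; the calibration is good to about 2 mm. A picture is of the moment at which its call begins: read the wrist's pose just before it. camera_model takes no time and is no camera call; for the wrist camera it gives the pose at the moment of the call.
- ctrl.close_job(): hands the job in; it is judged then, once.
The state is a dict: "time_s": time; "joints": joint angles; "qvel": joint speeds; "joint_efforts": joint torques, N m; "tcp_pos": TCP position; "tcp_rot": TCP orientation; "contact_force": force on the tool from outside, world axes, zero at the start; "ft_torque": the same for the moment, N m; "width": finger opening in m; "grip_force": force on a finger pad.
Only numpy, scipy, OpenCV 4.12 (cv2) and the standard library are available. Lean on these libraries where they do the work, as an engineer would, in place of code of your own. Each camera call takes 0.05 s, during which the arm holds its last target. There are 200 camera calls.

## Working session

There is one attempt and no reset: what is moved stays moved. The work goes in short steps, Python scripts to look and compute and a tool call to move; the robot and the scene stay as the last step left them, time stands still between calls to the robot, and variables do not carry over. Pictures are saved under pics/ and viewed, at most 14 in all, crops included, and the job is handed in when it is done.

Besides the shell and the picture viewer there is one more tool, called after "Call:" as name(argument=value, ...) on one line, values as JSON. arm_command: Moves the arm, as the interface text tells. Its arguments: {"type":"object","properties":{"motion":{"type":"array"}},"required":["motion"]}

```bash
mkdir -p pics; cat > h.py <<'E'
import numpy as np, cv2
from rig import ctrl
from scipy.spatial.transform import Rotation as R
def att(c):
    a=np.array(c["attitude"],float)
    return a if a.shape==(3,3) else R.from_quat(a).as_matrix()
def ray(c,u,v):
    xd=np.array([(u-c["cx"])/c["fx"],(v-c["cy"])/c["fy"]]); x=xd.copy()
    for _ in range(30): x=xd/(1+c["k1"]*(x@x))
    d=att(c)@np.array([x[0],-x[1],-1]); return np.array(c["origin"]),d
def onz(c,u,v,z):
    o,d=ray(c,u,v); return o+d*(z-o[2])/d[2]
def proj(c,p):
    q=att(c).T@(np.array(p)-np.array(c["origin"])); x=np.array([q[0],-q[1]])/-q[2]
    x=x*(1+c["k1"]*(x@x)); return np.array([c["fx"]*x[0]+c["cx"],c["fy"]*x[1]+c["cy"]])
def snap(n,f):
    c=ctrl.camera_model(n); im=ctrl.get_image(n); cv2.imwrite(f,im[:,:,::-1]); return c,im
E
python3 - <<'E'
from h import *
for n in("scene","side","wrist"):
    c,_=snap(n,f"pics/{n}0.png"); print(n,c)
o=ctrl.get_obs();print(o)
E
```

```text
scene {'fx': 476.4213490936096, 'fy': 476.4213490936096, 'cx': 251.23998335115607, 'cy': 192.1269389618108, 'k1': -0.14687277696193318, 'origin': array([0.06020451, 0.04472597, 0.96461333]), 'attitude': array([ 0.16922878, -0.15806586, -0.66943987,  0.70585201])}
side {'fx': 386.30859702119824, 'fy': 386.30859702119824, 'cx': 257.31783240175105, 'cy': 190.3525821882765, 'k1': -0.09958634829766931, 'origin': array([0.36868979, 0.52959664, 0.85397483]), 'attitude': array([-0.04114156,  0.27230121,  0.94632586, -0.16919454])}
wrist {'fx': 338.372485686641, 'fy': 338.372485686641, 'cx': 258.21364575721543, 'cy': 193.21006624521073, 'k1': -0.0013447492696910695, 'origin': array([ 0.3112467 , -0.54645524,  0.38556337]), 'attitude': array([-0.10108998,  0.06651776, -0.54433649,  0.83009276])}
{'time_s': 0.15, 'joints': array([-1.26558507e+00,  4.91403919e-01,  1.55933300e+00,  6.83133171e-06,
        1.09170552e+00, -1.05607321e-01]), 'qvel': array([ 1.13455249e-03, -1.15861626e-03, -2.44998192e-03,  5.77410295e-04,
       -2.81784729e-03, -1.85328429e-05]), 'joint_efforts': array([ 1.51198052e-03, -6.12894058e+01, -2.58277220e+01,  6.91877352e-02,
        4.73496679e-02, -4.68223493e-05]), 'tcp_pos': array([ 0.24956065, -0.57280608,  0.21419855]), 'tcp_rot': array([ 9.78977818e-01,  2.03966302e-01, -3.93195074e-05, -4.23081358e-04]), 'contact_force': array([ 0.05771565,  0.22806717, -0.13127174]), 'ft_torque': array([-0.0127984 ,  0.01212869, -0.00534578]), 'grip_force': 0.0, 'width': 0.09523442719753557}
```

View pics/scene0.png

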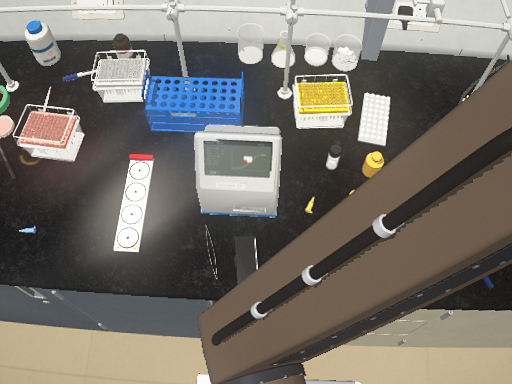

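View pics/side0.png

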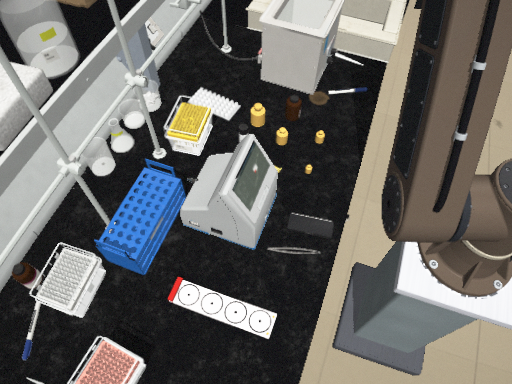

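View pics/wrist0.png

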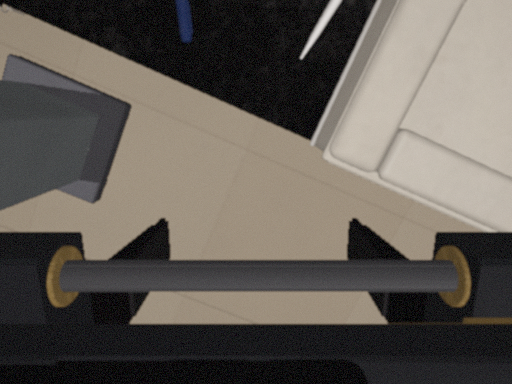

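The side view shows the weights: XL near (258,115), L (282,136), M (320,137) and S (309,169), with the bottle at (293,107). The scene view shows the rail with its ring dots at about (140,170) to (128,238), red end at the top. I'll enlarge both areas.

```bash
python3 - <<'E'
from h import *
a=cv2.imread("pics/side0.png")[85:185,225:345]; b=cv2.imread("pics/scene0.png")[145:255,100:170]
cv2.imwrite("pics/c1.png",cv2.resize(a,None,fx=6,fy=6,interpolation=cv2.INTER_CUBIC))
cs=ctrl.camera_model("scene");cd=ctrl.camera_model("side")
for uv in((140,170),(136,192),(132,214),(128,238)):print(onz(cs,*uv,.008))
for uv in((188.5,293),(212,304),(235,313),(260,321)):print(onz(cd,*uv,.008))
E
```

```text
[0.58619293 0.33537324 0.008     ]
[0.52880362 0.33536871 0.008     ]
[0.47397381 0.33553799 0.008     ]
[0.41680666 0.33510608 0.008     ]
[0.58946166 0.33667326 0.008     ]
[0.53062765 0.34087547 0.008     ]
[0.47603046 0.34154203 0.008     ]
[0.41923553 0.33891864 0.008     ]
```

View pics/c1.png

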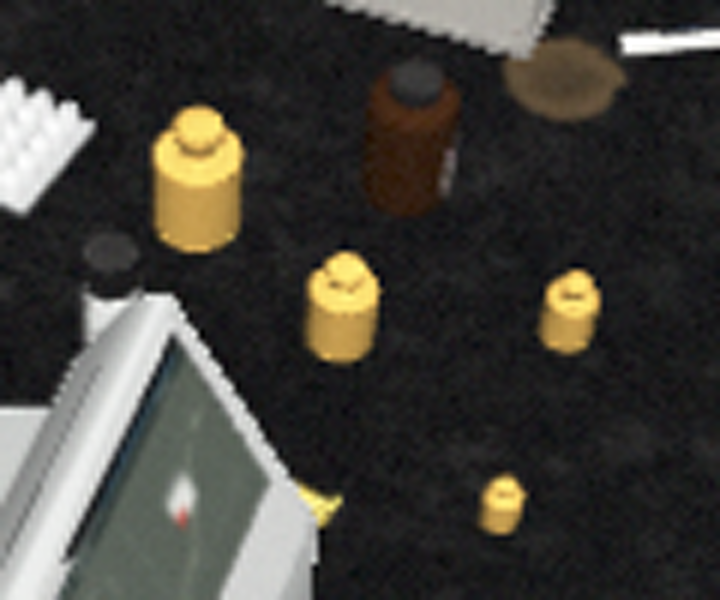

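```bash
cat >> h.py <<'E'
from scipy.optimize import least_squares
DIM={"xl":(.042,.048,.069),"l":(.032,.037,.053),"m":(.024,.028,.040),"s":(.017,.020,.028)}
t=np.linspace(0,2*np.pi,40); 
def sil(c,x,y,D,h,H,z0=0,S=8,k=.27):
    W=np.zeros((384*S//2,512*S//2),np.uint8); out=[]
    for r,zs in((D/2,(0,h)),(D*k,(h+(H-h)*.45,H-.001))):
        P=[(proj(c,(x+r*np.cos(a),y+r*np.sin(a),z0+z))) for a in t for z in zs]
        out.append(cv2.convexHull(np.float32(P)))
    M=np.zeros((384*4,512*4),np.uint8)
    for h_ in out: cv2.fillConvexPoly(M,np.int32(np.round(h_*4+1.5)),1)
    ys,xs=np.nonzero(M); return np.array([(xs.mean()-1.5)/4,(ys.mean()-1.5)/4]),len(xs)/16
def brass(im):
    h=cv2.cvtColor(im,cv2.COLOR_RGB2HSV); return ((h[...,0]>12)&(h[...,0]<30)&(h[...,1]>90)&(h[...,2]>90)).astype(np.uint8)
def locate(c,cen,D,h,H,z0=0):
    p=onz(c,*cen,z0+h/2)[:2]
    for _ in range(6):
        s,a=sil(c,*p,D,h,H,z0); p=p+(onz(c,*cen,z0+h/2)-onz(c,*s,z0+h/2))[:2]
    return p,a
def blobs(m,im=None):
    n,l,st,ce=cv2.connectedComponentsWithStats(m); return [(st[i],ce[i]) for i in range(1,n)]
E
python3 - <<'E'
from h import *
cs=ctrl.camera_model("scene");cd=ctrl.camera_model("side")
im=cv2.imread("pics/side0.png")[:,:,::-1].copy(); B=blobs(brass(im))
for n,(u,v) in dict(xl=(258,115),l=(282,136),m=(320,137),s=(309,169)).items():
    st,ce=min(B,key=lambda b:np.hypot(*(b[1]-(u,v)))+(b[0][4]<15)*99)
    print(n,st,ce,locate(cd,ce,*DIM[n]))
print("bottle",locate(cd,(225+412/6,85+140/6),.044,.06,.078))
# vial cap top via side, base via scene; tube
print("vial",onz(cd,225+111/6,85+250/6,.074), onz(cs,333,150,.074)); print("tube",onz(cs,310,206,.006))
# rail
for n,c in(("scene",cs),("side",cd)):
    im=cv2.imread(f"pics/{n}0.png"); g=im.min(2)
    seed={"scene":(134,203),"side":(224,308)}[n]
    b=[x for x in range(1)]
    nn,l,st,ce=cv2.connectedComponentsWithStats((g>150).astype(np.uint8))
    i=[k for k in range(1,nn) if st[k][0]<=seed[0]<=st[k][0]+st[k][2] and st[k][1]<=seed[1]<=st[k][1]+st[k][3] and st[k][4]>300]
    for k in i:
        cnt=max(cv2.findContours((l==k).astype(np.uint8),0,1)[0],key=cv2.contourArea)
        P=np.array([onz(c,*q[0],.008)[:2] for q in cnt]); print(n,st[k],cv2.minAreaRect(np.float32(P*1000)))
E
```

```text
xl [250 103  16  24 307] [257.44299674 114.7752443 ] (array([ 0.62189958, -0.20053657]), 314.1875)
l [276 127  13  19 186] [281.49462366 135.90322581] (array([ 0.53389653, -0.15546627]), 190.1875)
m [315 130  10  14 110] [319.52727273 136.55454545] (array([ 0.43361828, -0.19600792]), 108.0)
s [305 164   8  10  61] [308.13114754 168.59016393] (array([ 0.43373258, -0.08146274]), 57.5)
bottle (array([ 0.53063969, -0.25737861]), 371.0)
vial [ 0.62783122 -0.10610925  0.074     ] [ 0.62201509 -0.1023586   0.074     ]
tube [ 0.51536896 -0.05843587  0.006     ]
scene [ 113  160   41   92 2243] ((499.6822814941406, 336.0113220214844), (57.776729583740234, 225.86734008789062), 89.70256042480469)
side [ 173  280  104   59 2552] ((503.0498352050781, 340.0470275878906), (225.82664489746094, 57.35980224609375), 0.4808407127857208)
```

```bash
python3 - <<'E'
from h import *
cs=ctrl.camera_model("scene");cd=ctrl.camera_model("side")
print("front L,R",onz(cs,201,214,0),onz(cs,277,216,0)); print("side: ",[onz(cd,*q,0) for q in((182,219),(259,246))])
w=ctrl.camera_model("wrist");o=ctrl.get_obs();Rt=R.from_quat(o["tcp_rot"]).as_matrix()
print(Rt.T@(w["origin"]-o["tcp_pos"]),Rt.T@(att(w)@[0,0,-1.]))
E
```

```text
front L,R [0.48596438 0.18273368 0.        ] [0.48998821 0.01407341 0.        ]
side:  [array([0.68684549, 0.16981918, 0.        ]), array([0.48221458, 0.17101077, 0.        ])]
[ 0.06709202  0.00034424 -0.17143843] [-2.40353194e-01  4.02365463e-04  9.70685418e-01]
```

Call:
arm_command(motion=[[1,0,0,-0.3,0,0,0.8],[1,0,0,-0.3,0,0,0.8],[1,0,0,-0.3,0,0,0.75],[1,0,-1,-0.3,0,0,0],[1,0,-1,-0.3,0,0,0],[1,0,-1,0,0,0,0],[1,0,-1,0,0,0,0],[1,0,-1,0,0,0,0]])

```text
time_s: 1.15
tcp_pos: [0.2495, -0.4471, 0.252]
tcp_rot: [1.0, 0.0, -0.0, -0.0]
contact_force: [-0.5, 0.1, -0.3]
width: 0.0951
grip_force: 0.0
```

Call:
arm_command(motion=[[1,1,-1,0,0,0,0],[1,1,-1,0,0,0,0],[1,1,-1,0,0,0,0],[1,1,-1,0,0,0,0],[1,1,-1,0,0,0,0],[1,1,-1,0,0,0,0],[1,1,-1,0,0,0,0],[1,1,-1,0,0,0,0]])

```text
time_s: 2.15
tcp_pos: [0.4501, -0.2469, 0.252]
tcp_rot: [1.0, 0.0, -0.0, -0.0]
contact_force: [0.7, -0.5, 0.8]
width: 0.0954
grip_force: 0.0
```

```bash
cat > w.py <<'E'
from h import *
import sys
c,im=snap("wrist",f"pics/{sys.argv[1]}.png")
z0=float(sys.argv[2]) if len(sys.argv)>2 else 0
for st,ce in blobs(cv2.morphologyEx(brass(im),cv2.MORPH_CLOSE,np.ones((5,5),np.uint8))):
    if st[4]<250: continue
    e=st[0]<2 or st[1]<2 or st[0]+st[2]>510 or st[1]+st[3]>382
    print(st,"EDGE" if e else "",{n:(p.round(4).tolist(),round(a)) for n,d in DIM.items() for p,a in [locate(c,ce,*d,z0)] if .5<a/st[4]<2})
E
python3 w.py w1
```

```text
[ 189    0   47   34 1244] EDGE {'xl': ([0.6233, -0.1994], 1206), 'l': ([0.62, -0.1993], 890)}
[158  77  37  33 950]  {'xl': ([0.5345, -0.1559], 1538), 'l': ([0.535, -0.1537], 870), 'm': ([0.5354, -0.1522], 481)}
[ 88  85  19  38 417]  {'m': ([0.5221, -0.0607], 583), 's': ([0.5222, -0.0585], 291)}
[327 144  41  23 304]  {'m': ([0.4615, -0.3549], 451), 's': ([0.4608, -0.3563], 224)}
[203 168  24  24 458]  {'l': ([0.4352, -0.1953], 730), 'm': ([0.434, -0.1945], 405)}
[113 170  21  18 282]  {'m': ([0.4351, -0.0809], 499), 's': ([0.4342, -0.079], 248)}
[  46  246   36   61 1107]  {'xl': ([0.3108, 0.0049], 1796), 'l': ([0.3067, 0.01], 1012), 'm': ([0.3036, 0.014], 558)}
[ 436  246   35   61 1045]  {'xl': ([0.3105, -0.5003], 1795), 'l': ([0.3063, -0.5055], 1012), 'm': ([0.3032, -0.5094], 555)}
[464 318  48   6 284] EDGE {'s': ([0.2336, -0.5653], 284)}
```

View pics/w1.png

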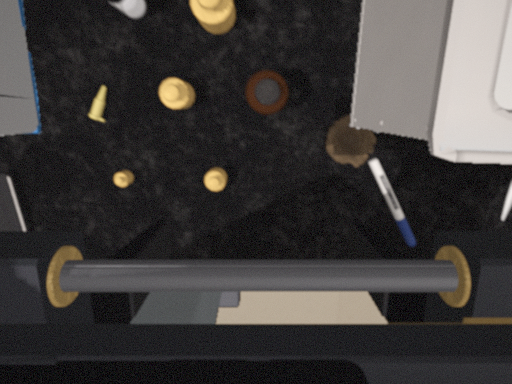

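Call:
arm_command(motion=[[1,0.98,-0.27,0.4,0,0,0],[1,0.98,-0.27,0.4,0,0,0],[1,0.98,-0.27,0.4,0,0,0],[1,0.98,-0.27,0.4,0,0,0],[1,0.98,-0.27,0.4,0,0,0],[1,0.98,-0.27,0.4,0,0,0],[1,0.98,-0.26,0.4,0,0,0],[1,0.04,0,0.4,0,0,0]])

```text
time_s: 3.2
tcp_pos: [0.6226, -0.2003, 0.1711]
tcp_rot: [1.0, 0.001, -0.0, -0.0]
contact_force: [-0.7, 0.2, -1.1]
width: 0.0954
grip_force: 0.0
```

Call:
arm_command(motion=[[1,0,0,0.8,0,0,0],[1,0,0,0.8,0,0,0],[1,0,0,0.8,0,0,0],[1,0,0,0.8,0,0,0],[1,0,0,0.8,0,0,0],[1,0,0,0.8,0,0,0],[1,0,0,0.8,0,0,0],[1,0,0,0.6,0,0,0]])

```text
time_s: 4.2
tcp_pos: [0.6215, -0.2008, 0.0158]
tcp_rot: [1.0, 0.0, -0.0, -0.0]
contact_force: [-0.2, -0.3, -0.7]
width: 0.0952
grip_force: 0.0
```

Call:
arm_command(motion=[[0,0,0,0,0,0,0],[0,0,0,0,0,0,0],[0,0,0,0,0,0,0],[0,0,0,0,0,0,0],[0,0,0,0,0,0,0],[0,0,0,0,0,0,0],[0,0,0,0,0,0,0],[0,0,0,0,0,0,0]])

```text
time_s: 5.2
tcp_pos: [0.6219, -0.2007, 0.0173]
tcp_rot: [1.0, 0.0, 0.0, 0.0]
contact_force: [-0.6, 0.6, 2.0]
width: 0.0413
grip_force: 30.0
```

Call:
arm_command(motion=[[0,0,0,-0.5,0,0,0],[0,0,0,-1,0,0,0],[0,0,0,-1,0,0,0],[0,0,0,-1,0,0,0],[0,0,0,-1,0,0,0],[0,0,0,-1,0,0,0],[0,0,0,-1,0,0,0],[0,0,0,-1,0,0,0]])

```text
time_s: 6.2
tcp_pos: [0.6214, -0.2006, 0.2056]
tcp_rot: [1.0, 0.0, -0.0, -0.0]
contact_force: [-0.3, 0.4, -4.7]
width: 0.0415
grip_force: 30.0
```

Call:
arm_command(motion=[[0,0,-0.5,-1,0,0,0],[0,0,-1,-1,0,0,0],[0,0,-1,-1,0,0,0],[0,0,-1,-0.4,0,0,0],[0,0,-1,0,0,0,0],[0,0,-1,0,0,0,0],[0,0,-1,0,0,0,0],[0,0,-1,0,0,0,0]])

```text
time_s: 7.2
tcp_pos: [0.6212, -0.0124, 0.2897]
tcp_rot: [1.0, 0.0, -0.0, 0.0]
contact_force: [-0.1, 0.5, -4.3]
width: 0.0413
grip_force: 30.0
```

Call:
arm_command(motion=[[0,0,-1,0,0,0,0],[0,0,-1,0,0,0,0],[0,0,-1,0,0,0,0],[0,0,-1,0,0,0,0],[0,0,-1,0,0,0,0],[0,0,-1,0,0,0,0],[0,0,-1,0,0,0,0],[0,0,-1,0,0,0,0]])

```text
time_s: 8.2
tcp_pos: [0.6211, 0.1874, 0.2897]
tcp_rot: [1.0, 0.0, -0.0, 0.0]
contact_force: [-0.2, -0.4, -4.1]
width: 0.0415
grip_force: 30.0
```

```bash
python3 w.py w2 >/dev/null; python3 -c "
from h import *
c=ctrl.camera_model('wrist')
print([proj(c,(x,.338,.008)).round().tolist() for x in (.586,.53,.474,.418)])"
```

```text
[[150.0, 186.0], [153.0, 225.0], [156.0, 261.0], [159.0, 296.0]]
```

View pics/w2.png

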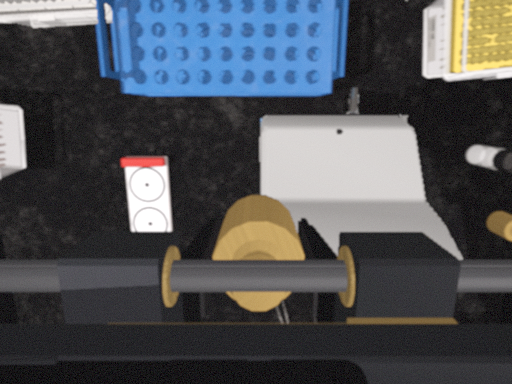

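The picture shows the two rings nearest the red block, with dots at about (147,185) and (150,224). The XL weight is held upright.

```bash
python3 -c "
from h import *
c=ctrl.camera_model('wrist'); im=cv2.imread('pics/w2.png').min(2).astype(float)
for u,v in((147,185),(150,224)):
    p=255-im[v-4:v+5,u-4:u+5]; p=np.clip(p-p.min()-60,0,None); yy,xx=np.mgrid[v-4:v+5,u-4:u+5]; q=(p*xx).sum()/p.sum(),(p*yy).sum()/p.sum(); print(q,onz(c,*q,.008))
s=ctrl.camera_model('scene'); d=ctrl.camera_model('side')
for n,cc,L in(('scene',s,((140,170),(136,192),(132,214),(128,238))),('side',d,((188,293),(212,304),(235,313),(260,321)))):
  im=cv2.imread(f'pics/{n}0.png').min(2).astype(float)
  for u,v in L:
    p=255-im[v-3:v+4,u-3:u+4]; p=np.clip(p-p.min()-40,0,None); yy,xx=np.mgrid[v-3:v+4,u-3:u+4]; q=(p*xx).sum()/p.sum(),(p*yy).sum()/p.sum(); print(n,np.round(q,1),onz(cc,*q,.008))
"
```

```text
(np.float64(146.52380952380952), np.float64(184.41666666666666)) [0.58800743 0.34297646 0.008     ]
(np.float64(149.86092715231788), np.float64(223.31788079470198)) [0.53181597 0.34267201 0.008     ]
scene [139.2 170. ] [0.58612543 0.33729837 0.008     ]
scene [135.3 191.3] [0.53044916 0.3373127  0.008     ]
scene [131.3 213.7] [0.47457037 0.33714693 0.008     ]
scene [127.4 237.4] [0.41810517 0.33664876 0.008     ]
side [188.3 294.3] [0.58863199 0.33944284 0.008     ]
side [211.6 302.9] [0.5324509 0.338833  0.008    ]
side [235.3 311.7] [0.47649734 0.33857699 0.008     ]
side [259.4 320.6] [0.42079794 0.33858448 0.008     ]
```

Call:
arm_command(motion=[[0,-0.2,-0.8,0,0,0,0],[0,-0.2,-0.8,0,0,0,0],[0,-0.2,-0.8,0,0,0,0],[0,-0.2,-0.8,0.3,0,0,0],[0,-0.2,-0.8,0.6,0,0,0],[0,-0.2,-0.8,0.8,0,0,0],[0,-0.14,-0.8,0.8,0,0,0],[0,0,-0.4,0.5,0,0,0]])

```text
time_s: 9.25
tcp_pos: [0.5873, 0.338, 0.2124]
tcp_rot: [1.0, 0.001, -0.001, 0.0]
contact_force: [-0.7, -0.3, -4.4]
width: 0.0413
grip_force: 30.0
```

```bash
python3 w.py w3 >/dev/null; python3 -c "
from h import *
c=ctrl.camera_model('wrist')
print(ctrl.get_obs()['tcp_pos'],[proj(c,(x,.34,.008)).round().tolist() for x in (.587,.531,.475,.419)])"
```

```text
[0.58713842 0.33839353 0.21114143] [[256.0, 171.0], [256.0, 218.0], [256.0, 263.0], [256.0, 304.0]]
```

View pics/w3.png

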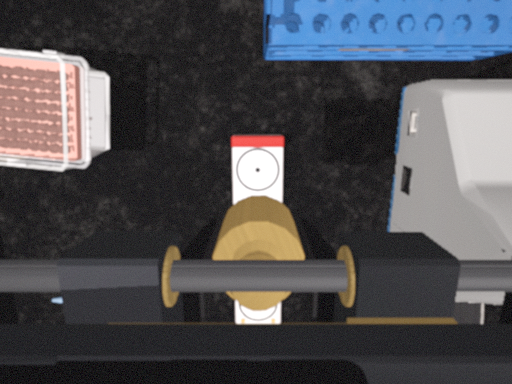

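The dot of the red-end ring is at (257.5,170), in line with the held weight, so the rail is at y≈0.3385.

Call:
arm_command(motion=[[0,0.04,0,1,0,0,0],[0,0,0,1,0,0,0],[0,0,0,1,0,0,0],[0,0,0,1,0,0,0],[0,0,0,1,0,0,0],[0,0,0,1,0,0,0],[0,0,0,0.9,0,0,0],[0,0,0,0.4,0,0,0]])

```text
time_s: 10.3
tcp_pos: [0.5891, 0.3363, 0.0309]
tcp_rot: [1.0, 0.0, -0.001, 0.0]
contact_force: [-0.2, 0.9, -3.9]
width: 0.0415
grip_force: 30.0
```

Call:
arm_command(motion=[[0,0,0,0.05,0,0,0],[0,0,0,0,0,0,0],[0,0,0,0,0,0,0],[0,0,0,0,0,0,0],[0,0,0,0,0,0,0],[0,0,0,0,0,0,0],[0,0,0,0,0,0,0],[0,0,0,0,0,0,0]])

```text
time_s: 11.3
tcp_pos: [0.589, 0.3367, 0.0308]
tcp_rot: [1.0, 0.0, -0.0, 0.0]
contact_force: [0.3, -0.6, -6.3]
width: 0.0414
grip_force: 30.0
```

Call:
arm_command(motion=[[0,-0.03,-0.07,0.08,0,0,0],[0,0,0,0.05,0,0,0],[0,0,0,0.03,0,0,0],[0,0,0,0,0,0,0],[0,0,0,0,0,0,0],[0,0,0,0,0,0,0],[0,0,0,0,0,0,0],[0,0,0,0,0,0,0]])

```text
time_s: 12.3
tcp_pos: [0.5883, 0.3384, 0.0269]
tcp_rot: [1.0, 0.0, 0.0, 0.0]
contact_force: [-0.2, -0.5, -5.7]
width: 0.0414
grip_force: 30.0
```

Call:
arm_command(motion=[[0,0,0,0.04,0,0,0],[0,0,0,0.03,0,0,0],[0,0,0,0,0,0,0],[0,0,0,0,0,0,0],[0,0,0,0,0,0,0],[0,0,0,0,0,0,0],[0,0,0,0,0,0,0],[0,0,0,0,0,0,0]])

```text
time_s: 13.3
tcp_pos: [0.5883, 0.3385, 0.0253]
tcp_rot: [1.0, 0.0, 0.0, 0.0]
contact_force: [-2.2, -1.5, 2.8]
width: 0.0422
grip_force: 30.0
```

Call:
arm_command(motion=[[0.8,0,0,0,0,0,0],[0.8,0,0,0,0,0,0],[0.8,0,0,0,0,0,0],[0.8,0,0,0,0,0,0],[0.8,0,0,-0.5,0,0,0],[0.8,0,0,-1,0,0,0],[0.8,0,0,-1,0,0,0],[0.8,0,0,-1,0,0,0]])

```text
time_s: 14.3
tcp_pos: [0.5884, 0.3385, 0.1144]
tcp_rot: [1.0, 0.0, 0.0, -0.0]
contact_force: [0.3, 0.9, -1.4]
width: 0.0761
grip_force: 0.0
```

Call:
arm_command(motion=[[0.8,0,0,-1,0,0,0],[0.8,0,0,-1,0,0,0],[0.8,0,0,-1,0,0,0],[0.8,0,0,-1,0,0,0],[0.8,0,0,-1,0,0,0],[0.8,0,0,-1,0,0,0],[0.8,0,0,-1,0,0,0],[0.8,0,0,0,0,0,0]])

```text
time_s: 15.3
tcp_pos: [0.5886, 0.3386, 0.2901]
tcp_rot: [1.0, 0.0, 0.002, -0.001]
contact_force: [0.5, -0.8, -0.5]
width: 0.0761
grip_force: 0.0
```

```bash
python3 w.py w4 .008; python3 - <<'E'
from h import *
c=ctrl.camera_model('wrist')
im=cv2.imread("pics/w4.png")
cv2.imwrite("pics/w4c.png",cv2.resize(im[100:250,180:330],None,fx=4,fy=4,interpolation=cv2.INTER_CUBIC))
E
```

```text
[243 149  33  36 877]  {'xl': ([0.5879, 0.3376], 1051), 'l': ([0.5865, 0.3376], 596)}
[ 87 246  30  62 962]  {'xl': ([0.4343, 0.5575], 1434), 'l': ([0.4303, 0.5615], 814)}
[400 246  30  61 924]  {'xl': ([0.4346, 0.1196], 1438), 'l': ([0.4307, 0.1156], 814)}
[421 318  91   6 540] EDGE {'l': ([0.3611, 0.038], 886), 'm': ([0.357, 0.0338], 486)}
```

View pics/w4c.png

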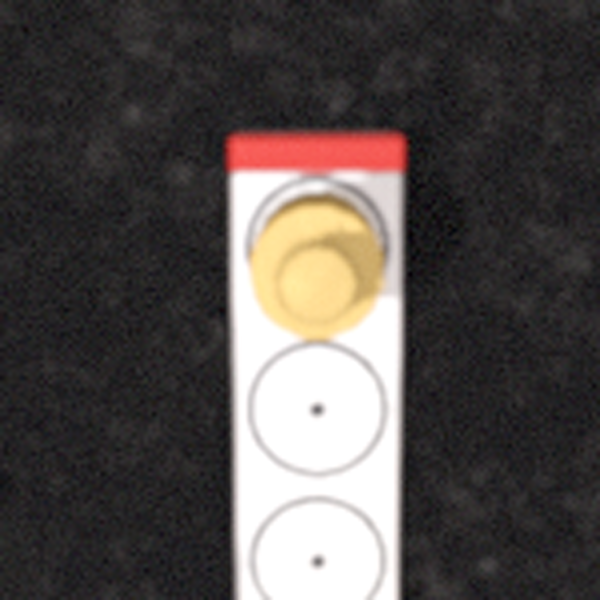

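XL stands on its ring: body at crop (317,265), dots of the next rings at (317,409) and (317,561), all in line.

```bash
python3 -c "
from h import *
c=ctrl.camera_model('wrist')
print(onz(c,258.9,201.9,.008),onz(c,258.9,239.9,.008),ctrl.get_obs()['tcp_pos'])"
```

```text
[0.5317291  0.33714762 0.008     ] [0.47567281 0.3371316  0.008     ] [0.58817907 0.33844022 0.28832396]
```

Call:
arm_command(motion=[[0.8,0,1,0,0,0,0],[0.8,0,1,0,0,0,0],[0.8,0,1,0,0,0,0],[0.8,0,1,0,0,0,0],[0.8,0,1,0,0,0,0],[0.8,0,1,0,0,0,0],[0.8,0,1,0,0,0,0],[0.8,0,1,0,0,0,0]])

```text
time_s: 16.35
tcp_pos: [0.5881, 0.1362, 0.2876]
tcp_rot: [1.0, -0.0, -0.0, 0.0]
contact_force: [-0.5, -0.1, -0.6]
width: 0.076
grip_force: 0.0
```

Call:
arm_command(motion=[[0.8,0,1,0,0,0,0],[0.8,0,1,0,0,0,0],[0.8,-0.3,1,0,0,0,0],[0.8,-0.4,1,0,0,0,0],[0.8,-0.4,1,0,0,0,0],[0.8,-0.4,1,0,0,0,0],[0.8,-0.4,1,0,0,0,0],[0.8,-0.25,1,0,0,0,0]])

```text
time_s: 17.35
tcp_pos: [0.5336, -0.0634, 0.2877]
tcp_rot: [1.0, -0.0, 0.0, 0.0]
contact_force: [-0.1, 0.1, 1.0]
width: 0.0761
grip_force: 0.0
```

Call:
arm_command(motion=[[0.8,0,1,0,0,0,0],[0.8,0,1,0,0,0,0],[0.8,0,1,0.5,0,0,0],[0.8,0,0.7,0.5,0,0,0],[0.8,0,0,0.5,0,0,0],[0.8,0,0,0.5,0,0,0],[0.8,0,0,0.5,0,0,0],[0.8,0,0,0,0,0,0]])

```text
time_s: 18.35
tcp_pos: [0.5346, -0.1534, 0.2241]
tcp_rot: [1.0, 0.001, -0.001, -0.0]
contact_force: [0.7, 0.6, -0.8]
width: 0.0759
grip_force: 0.0
```

```bash
python3 w.py w5;python3 -c "
from h import *
print(ctrl.get_obs()['tcp_pos'])"
```

```text
[244 155  33  36 437]  {'l': ([0.5365, -0.1593], 801), 'm': ([0.5353, -0.1594], 444), 's': ([0.5343, -0.1595], 219)}
[282 238  25  23 362]  {'m': ([0.4373, -0.197], 485), 's': ([0.4353, -0.1975], 243)}
[400 245  31  63 966]  {'xl': ([0.41, -0.343], 1925), 'l': ([0.4058, -0.3471], 1079), 'm': ([0.4027, -0.3503], 598)}
[ 87 246  31  62 966]  {'xl': ([0.4092, 0.0351], 1925), 'l': ([0.405, 0.0392], 1083), 'm': ([0.4018, 0.0425], 596)}
[418 317  94   8 602] EDGE {'l': ([0.3447, -0.413], 1168), 'm': ([0.3404, -0.4174], 640), 's': ([0.3368, -0.4211], 314)}
[ 0.53487931 -0.15359882  0.22487361]
```

Call:
arm_command(motion=[[0.8,0,0,1,0,0,0],[0.8,0,0,1,0,0,0],[0.8,0,0,1,0,0,0],[0.8,0,0,1,0,0,0],[0.8,0,0,1,0,0,0],[0.8,0,0,1,0,0,0],[0.8,0,0,1,0,0,0],[0.8,0,0,0.8,0,0,0]])

```text
time_s: 19.4
tcp_pos: [0.5353, -0.154, 0.0297]
tcp_rot: [1.0, 0.001, 0.0, 0.0]
contact_force: [-0.2, 0.3, -0.4]
width: 0.0759
grip_force: 0.0
```

Call:
arm_command(motion=[[0.8,0,0,0.6,0,0,0],[0.8,0,0,0.1,0,0,0],[0,0,0,0,0,0,0],[0,0,0,0,0,0,0],[0,0,0,0,0,0,0],[0,0,0,0,0,0,0],[0,0,0,0,0,0,0],[0,0,0,0,0,0,0]])

```text
time_s: 20.4
tcp_pos: [0.535, -0.1542, 0.0128]
tcp_rot: [1.0, 0.0, 0.0, 0.0]
contact_force: [0.2, -0.6, 2.3]
width: 0.0315
grip_force: 30.0
```

Call:
arm_command(motion=[[0,0,0,-0.3,0,0,0],[0,0,0,-0.8,0,0,0],[0,0,0,-1,0,0,0],[0,0,0,-1,0,0,0],[0,0,0,-1,0,0,0],[0,0,0,-1,0,0,0],[0,0,0,-1,0,0,0],[0,0,0,-1,0,0,0]])

```text
time_s: 21.4
tcp_pos: [0.5345, -0.1538, 0.1912]
tcp_rot: [1.0, 0.0, -0.0, -0.0]
contact_force: [0.4, 0.6, -1.5]
width: 0.0312
grip_force: 30.0
```

Call:
arm_command(motion=[[0,0,0,-1,0,0,0],[0,0,-0.67,-1,0,0,0],[0,0,-1,-1,0,0,0],[0,0,-1,-0.8,0,0,0],[0,0,-1,0,0,0,0],[0,0,-1,0,0,0,0],[0,0,-1,0,0,0,0],[0,0,-1,0,0,0,0]])

```text
time_s: 22.4
tcp_pos: [0.5342, 0.0136, 0.2853]
tcp_rot: [1.0, 0.0, -0.0, -0.0]
contact_force: [-0.3, -0.8, -2.6]
width: 0.0318
grip_force: 30.0
```

Call:
arm_command(motion=[[0,0,-1,0,0,0,0],[0,0,-1,0,0,0,0],[0,0,-1,0,0,0,0],[0,0,-1,0,0,0,0],[0,0,-1,0,0,0,0],[0,0,-1,0,0,0,0],[0,0,-1,0,0,0,0],[0,0,-1,0,0,0,0]])

```text
time_s: 23.4
tcp_pos: [0.5341, 0.2135, 0.2853]
tcp_rot: [1.0, 0.0, -0.0, 0.0]
contact_force: [0.5, -0.0, -2.4]
width: 0.0315
grip_force: 30.0
```

Call:
arm_command(motion=[[0,-0.09,-1,0,0,0,0],[0,0,-1,0,0,0,0],[0,0,-1,0,0,0,0],[0,0,-1,0,0,0,0],[0,0,-1,0.8,0,0,0],[0,0,0,0.8,0,0,0],[0,0,0,0.8,0,0,0],[0,0,0,0.6,0,0,0]])

```text
time_s: 24.4
tcp_pos: [0.5316, 0.3378, 0.2079]
tcp_rot: [1.0, 0.0, -0.001, 0.001]
contact_force: [-0.5, -1.0, -2.1]
width: 0.0317
grip_force: 30.0
```

Call:
arm_command(motion=[[0,0.03,0,1,0,0,0],[0,0,0,1,0,0,0],[0,0,0,1,0,0,0],[0,0,0,1,0,0,0],[0,0,0,1,0,0,0],[0,0,0,1,0,0,0],[0,0,0,0.8,0,0,0],[0,0,0,0.4,0,0,0]])

```text
time_s: 25.4
tcp_pos: [0.5325, 0.3375, 0.0285]
tcp_rot: [1.0, 0.0, -0.001, 0.0]
contact_force: [0.6, -0.4, -1.8]
width: 0.0319
grip_force: 30.0
```

Call:
arm_command(motion=[[0,0,0,0.1,0,0,0],[0,0,0,0,0,0,0],[0,0,0,0,0,0,0],[0,0,0,0,0,0,0],[0,0,0,0,0,0,0],[0,0,0,0,0,0,0],[0,0,0,0,0,0,0],[0,0,0,0,0,0,0]])

```text
time_s: 26.4
tcp_pos: [0.533, 0.3376, 0.0275]
tcp_rot: [1.0, 0.0, -0.0, 0.0]
contact_force: [0.3, -0.3, -2.3]
width: 0.0318
grip_force: 30.0
```

Call:
arm_command(motion=[[0,-0.02,-0.02,0.1,0,0,0],[0,0,0,0.1,0,0,0],[0,0,0,0.03,0,0,0],[0,0,0,0.02,0,0,0],[0,0,0,0.01,0,0,0],[0,0,0,0,0,0,0],[0,0,0,0,0,0,0],[0,0,0,0,0,0,0]])

```text
time_s: 27.4
tcp_pos: [0.5325, 0.3382, 0.0211]
tcp_rot: [1.0, 0.0, 0.0, 0.0]
contact_force: [0.2, -0.4, -2.6]
width: 0.0316
grip_force: 30.0
```

Call:
arm_command(motion=[[0,0,0,0.03,0,0,0],[0,0,0,0.02,0,0,0],[0,0,0,0,0,0,0],[0,0,0,0,0,0,0],[0,0,0,0,0,0,0],[0,0,0,0,0,0,0],[0,0,0,0,0,0,0],[0,0,0,0,0,0,0]])

```text
time_s: 28.4
tcp_pos: [0.5326, 0.3382, 0.0208]
tcp_rot: [1.0, 0.0, 0.0, -0.0]
contact_force: [-2.5, -0.9, 7.6]
width: 0.0317
grip_force: 30.0
```

Call:
arm_command(motion=[[0.7,0,0,0,0,0,0],[0.7,0,0,0,0,0,0],[0.7,0,0,0,0,0,0],[0.7,0,0,0,0,0,0],[0.7,0,0,-0.5,0,0,0],[0.7,0,0,-1,0,0,0],[0.7,0,0,-1,0,0,0],[0.7,0,0,-1,0,0,0]])

```text
time_s: 29.4
tcp_pos: [0.5326, 0.3382, 0.1091]
tcp_rot: [1.0, 0.0, 0.0, -0.0]
contact_force: [-0.8, 0.1, -0.3]
width: 0.0668
grip_force: 0.0
```

Call:
arm_command(motion=[[0.7,0,0,-1,0,0,0],[0.7,0,0,-1,0,0,0],[0.7,0,0,-1,0,0,0],[0.7,0,0,-1,0,0,0],[0.7,0,0,-1,0,0,0],[0.7,0,0,-1,0,0,0],[0.7,0,0,-1,0,0,0],[0.7,0,0,0,0,0,0]])

```text
time_s: 30.4
tcp_pos: [0.5328, 0.3384, 0.2848]
tcp_rot: [1.0, 0.0, 0.002, -0.001]
contact_force: [-0.2, 0.2, -0.7]
width: 0.0668
grip_force: 0.0
```

```bash
python3 w.py w6 .008; python3 - <<'E'
from h import *
im=cv2.imread("pics/w6.png")
cv2.imwrite("pics/w6c.png",cv2.resize(im[80:230,180:330],None,fx=4,fy=4,interpolation=cv2.INTER_CUBIC))
c=ctrl.camera_model('wrist');print(ctrl.get_obs()['tcp_pos'],[proj(c,(x,.3375,.008)).round(1).tolist() for x in (.588,.532,.476,.420)])
E
```

```text
[242 104  35  34 956]  {'xl': ([0.5886, 0.3376], 1067), 'l': ([0.5885, 0.3376], 590)}
[248 154  23  26 492]  {'l': ([0.5306, 0.3374], 612), 'm': ([0.5295, 0.3374], 340)}
[108 246  27  61 861]  {'xl': ([0.3813, 0.5282], 1421), 'l': ([0.3773, 0.5318], 804), 'm': ([0.3743, 0.5345], 443)}
[383 246  27  61 826]  {'xl': ([0.3812, 0.1481], 1422), 'l': ([0.3772, 0.1445], 804), 'm': ([0.3742, 0.1418], 445)}
[401 318 111   6 655] EDGE {'l': ([0.3089, 0.0567], 889), 'm': ([0.3047, 0.0527], 491)}
[0.5323948  0.33815273 0.28313646] [[258.4, 119.1], [258.4, 162.2], [258.4, 202.9], [258.4, 241.2]]
```

View pics/w6c.png

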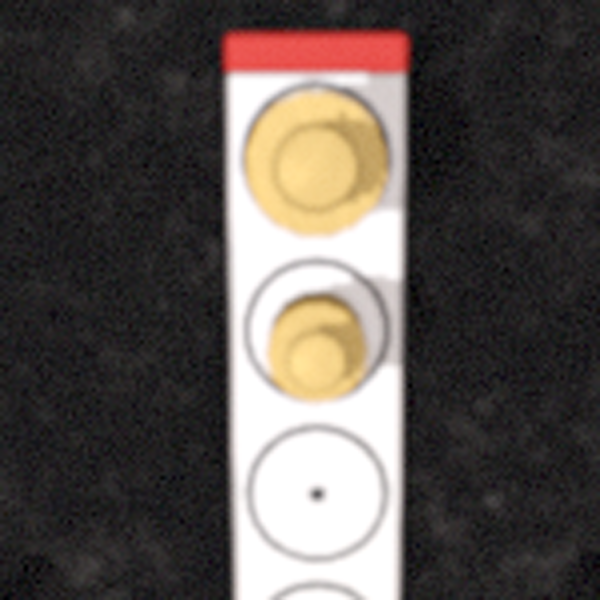

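XL and L both sit inside their rings, at crop (317,160) and (317,345). The third ring's dot is at (317,494), as expected.

Call:
arm_command(motion=[[0.7,0,1,0,0,0,0],[0.7,0,1,0,0,0,0],[0.7,0,1,0,0,0,0],[0.7,0,1,0,0,0,0],[0.7,0,1,0,0,0,0],[0.7,0,1,0,0,0,0],[0.7,0,1,0,0,0,0],[0.7,0,1,0,0,0,0]])

```text
time_s: 31.45
tcp_pos: [0.5319, 0.1362, 0.2814]
tcp_rot: [1.0, 0.0, -0.001, 0.0]
contact_force: [-0.5, -1.5, 0.6]
width: 0.0669
grip_force: 0.0
```

Call:
arm_command(motion=[[0.7,0,1,0,0,0,0],[0.7,0,1,0,0,0,0],[0.7,0,1,0,0,0,0],[0.7,0,1,0,0,0,0],[0.7,0,1,0,0,0,0],[0.7,0,1,0,0,0,0],[0.7,0,1,0,0,0,0],[0.7,0,1,0,0,0,0]])

```text
time_s: 32.45
tcp_pos: [0.5317, -0.0634, 0.2815]
tcp_rot: [1.0, 0.0, -0.001, -0.0]
contact_force: [-0.3, 1.0, 0.6]
width: 0.0665
grip_force: 0.0
```

Call:
arm_command(motion=[[0.7,-0.55,1,0,0,0,0],[0.7,-0.55,1,0,0,0,0],[0.7,-0.55,1,0.3,0,0,0],[0.7,-0.55,1,0.5,0,0,0],[0.7,-0.55,1,0.5,0,0,0],[0.7,-0.55,0.3,0.5,0,0,0],[0.7,-0.55,0,0.5,0,0,0],[0.7,-0.1,0,0,0,0,0]])

```text
time_s: 33.45
tcp_pos: [0.4323, -0.1945, 0.2238]
tcp_rot: [1.0, -0.0, -0.001, -0.001]
contact_force: [0.0, 0.2, -0.0]
width: 0.0667
grip_force: 0.0
```

```bash
python3 w.py w7;python3 -c "
from h import *
print(ctrl.get_obs()['tcp_pos'])"
```

```text
[122  67  21  41 260]  {'s': ([0.5229, -0.0613], 313)}
[380 109  33  32 254]  {'s': ([0.4846, -0.3428], 301)}
[414 114  19  25 273]  {'s': ([0.483, -0.3778], 324)}
[248 156  25  27 269]  {'m': ([0.4355, -0.1987], 441), 's': ([0.4346, -0.1988], 220)}
[107 246  28  62 876]  {'l': ([0.3028, -0.0249], 1046), 'm': ([0.2997, -0.022], 576)}
[382 246  28  62 876]  {'l': ([0.3028, -0.3644], 1049), 'm': ([0.2997, -0.3672], 576)}
[400 317 112   8 750] EDGE {'l': ([0.2419, -0.4402], 1151), 'm': ([0.2376, -0.4443], 633)}
[ 0.43302107 -0.19458753  0.22457793]
```

Call:
arm_command(motion=[[0.7,0.04,0.02,1,0,0,0],[0.7,0,0,1,0,0,0],[0.7,0,0,1,0,0,0],[0.7,0,0,1,0,0,0],[0.7,0,0,1,0,0,0],[0.7,0,0,1,0,0,0],[0.7,0,0,1,0,0,0],[0.7,0,0,0.8,0,0,0]])

```text
time_s: 34.5
tcp_pos: [0.4355, -0.1951, 0.0292]
tcp_rot: [1.0, 0.001, 0.0, 0.0]
contact_force: [-0.1, 0.0, 0.2]
width: 0.0663
grip_force: 0.0
```

Call:
arm_command(motion=[[0.7,0,0,0.6,0,0,0],[0.7,0,0,0.3,0,0,0],[0.7,0,0,0,0,0,0],[0,0,0,0,0,0,0],[0,0,0,0,0,0,0],[0,0,0,0,0,0,0],[0,0,0,0,0,0,0],[0,0,0,0,0,0,0]])

```text
time_s: 35.5
tcp_pos: [0.4352, -0.195, 0.0075]
tcp_rot: [1.0, 0.0, 0.0, 0.0]
contact_force: [-0.2, -0.0, 1.6]
width: 0.0234
grip_force: 30.0
```

Call:
arm_command(motion=[[0,0,0,-0.3,0,0,0],[0,0,0,-0.8,0,0,0],[0,0,0,-1,0,0,0],[0,0,0,-1,0,0,0],[0,0,0,-1,0,0,0],[0,0,0,-1,0,0,0],[0,0,0,-1,0,0,0],[0,0,0,-1,0,0,0]])

```text
time_s: 36.5
tcp_pos: [0.4348, -0.1947, 0.1861]
tcp_rot: [1.0, 0.0, 0.0, 0.0]
contact_force: [0.4, 0.0, -1.3]
width: 0.0234
grip_force: 30.0
```

Call:
arm_command(motion=[[0,0,-0.32,-1,0,0,0],[0,0,-1,-1,0,0,0],[0,0,-1,-1,0,0,0],[0,0,-1,-1,0,0,0],[0,0,-1,0,0,0,0],[0,0,-1,0,0,0,0],[0,0,-1,0,0,0,0],[0,0,-1,0,0,0,0]])

```text
time_s: 37.5
tcp_pos: [0.4345, -0.011, 0.2852]
tcp_rot: [1.0, 0.0, 0.0, 0.0]
contact_force: [-0.0, -0.5, -0.9]
width: 0.0235
grip_force: 30.0
```

Call:
arm_command(motion=[[0,0,-1,0,0,0,0],[0,0,-1,0,0,0,0],[0,0,-1,0,0,0,0],[0,0,-1,0,0,0,0],[0,0,-1,0,0,0,0],[0,0,-1,0,0,0,0],[0,0,-1,0,0,0,0],[0,0,-1,0,0,0,0]])

```text
time_s: 38.5
tcp_pos: [0.4344, 0.1889, 0.2852]
tcp_rot: [1.0, 0.0, -0.0, 0.0]
contact_force: [0.4, -0.7, -0.7]
width: 0.0238
grip_force: 30.0
```

Call:
arm_command(motion=[[0,0.3,-1,0,0,0,0],[0,0.3,-1,0,0,0,0],[0,0.3,-1,0,0,0,0],[0,0.3,-1,0,0,0,0],[0,0.3,-1,0,0,0,0],[0,0.15,-1,0.8,0,0,0],[0,0,0,0.8,0,0,0],[0,0,0,0.6,0,0,0]])

```text
time_s: 39.5
tcp_pos: [0.4755, 0.3381, 0.2292]
tcp_rot: [1.0, 0.001, -0.0, 0.0]
contact_force: [-0.7, 0.2, -0.8]
width: 0.0234
grip_force: 30.0
```

Call:
arm_command(motion=[[0,0.02,0,1,0,0,0],[0,0,0,1,0,0,0],[0,0,0,1,0,0,0],[0,0,0,1,0,0,0],[0,0,0,1,0,0,0],[0,0,0,1,0,0,0],[0,0,0,1,0,0,0],[0,0,0,0.8,0,0,0]])

```text
time_s: 40.5
tcp_pos: [0.4765, 0.3377, 0.0342]
tcp_rot: [1.0, 0.0, -0.0, 0.0]
contact_force: [0.3, 0.1, -0.8]
width: 0.0233
grip_force: 30.0
```

Call:
arm_command(motion=[[0,0,0,0.3,0,0,0],[0,0,0,0.15,0,0,0],[0,0,0,0,0,0,0],[0,0,0,0,0,0,0],[0,0,0,0,0,0,0],[0,0,0,0,0,0,0],[0,0,0,0,0,0,0],[0,0,0,0,0,0,0]])

```text
time_s: 41.5
tcp_pos: [0.4765, 0.3381, 0.0236]
tcp_rot: [1.0, 0.0, 0.0, 0.0]
contact_force: [-0.2, -0.3, -1.4]
width: 0.0234
grip_force: 30.0
```

.0081 m remain to the expected touchdown.

Call:
arm_command(motion=[[0,0,0,0.15,0,0,0],[0,0,0,0.1,0,0,0],[0,0,0,0.05,0,0,0],[0,0,0,0.03,0,0,0],[0,0,0,0,0,0,0],[0,0,0,0,0,0,0],[0,0,0,0,0,0,0],[0,0,0,0,0,0,0]])

```text
time_s: 42.5
tcp_pos: [0.4765, 0.3381, 0.0155]
tcp_rot: [1.0, 0.0, 0.0, 0.0]
contact_force: [-0.8, -2.3, 4.4]
width: 0.0234
grip_force: 30.0
```

Call:
arm_command(motion=[[0.6,0,0,0,0,0,0],[0.6,0,0,0,0,0,0],[0.6,0,0,0,0,0,0],[0.6,0,0,0,0,0,0],[0.6,0,0,-0.5,0,0,0],[0.6,0,0,-1,0,0,0],[0.6,0,0,-1,0,0,0],[0.6,0,0,-1,0,0,0]])

```text
time_s: 43.5
tcp_pos: [0.4766, 0.3381, 0.1045]
tcp_rot: [1.0, 0.0, 0.0, -0.0]
contact_force: [0.1, 0.2, -0.9]
width: 0.0574
grip_force: 0.0
```

Call:
arm_command(motion=[[0.6,0,0,-1,0,0,0],[0.6,0,0,-1,0,0,0],[0.6,0,0,-1,0,0,0],[0.6,0,0,-1,0,0,0],[0.6,0,0,-1,0,0,0],[0.6,0,0,-1,0,0,0],[0.6,0,0,-1,0,0,0],[0.6,0,0,-0.2,0,0,0]])

```text
time_s: 44.5
tcp_pos: [0.4767, 0.3383, 0.2849]
tcp_rot: [1.0, 0.0, 0.001, -0.001]
contact_force: [-0.4, 0.7, 0.1]
width: 0.0572
grip_force: 0.0
```

```bash
python3 w.py w8 .008; python3 - <<'E'
from h import *
im=cv2.imread("pics/w8.png")
cv2.imwrite("pics/w8c.png",cv2.resize(im[50:235,180:330],None,fx=3,fy=3,interpolation=cv2.INTER_CUBIC))
c=ctrl.camera_model('wrist');print(ctrl.get_obs()['tcp_pos'],[proj(c,(x,.3375,.008)).round(1).tolist() for x in (.588,.532,.476,.420)])
E
```

```text
[ 11  50  43  19 281]  {'s': ([0.6021, 0.6132], 327)}
[ 241   50   36   40 1110]  {'xl': ([0.5884, 0.3376], 1242), 'l': ([0.5898, 0.3375], 701)}
[247 109  24  24 457]  {'l': ([0.5314, 0.3374], 587), 'm': ([0.5313, 0.3374], 321)}
[128 246  24  62 791]  {'xl': ([0.3242, 0.5022], 1370), 'l': ([0.3203, 0.5052], 776), 'm': ([0.3172, 0.5075], 430)}
[366 246  23  61 749]  {'xl': ([0.3249, 0.1741], 1372), 'l': ([0.3209, 0.171], 773), 'm': ([0.3179, 0.1687], 428)}
[381 318 110   6 643]  {'l': ([0.2522, 0.0872], 856), 'm': ([0.2481, 0.0835], 475)}
[0.4765549  0.33818845 0.28433233] [[258.5, 73.7], [258.5, 119.3], [258.5, 162.3], [258.5, 202.8]]
```

View pics/w8c.png

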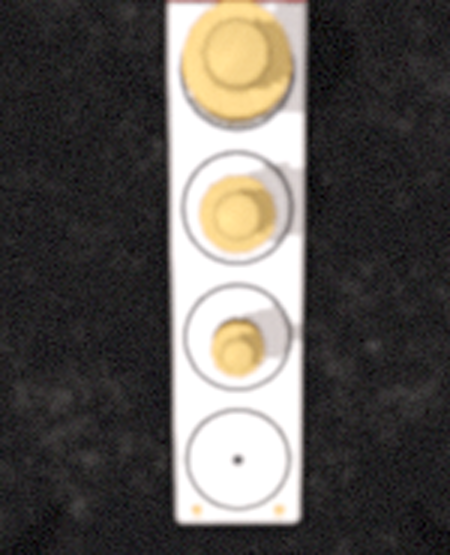

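XL, L and M are centred in rings 1 to 3. The last ring's dot is at (237,460) and its ring is empty. Next is S.

Call:
arm_command(motion=[[0.6,-0.2,1,0,0,0,0],[0.6,-0.2,1,0,0,0,0],[0.6,-0.2,1,0,0,0,0],[0.6,-0.2,1,0,0,0,0],[0.6,-0.2,1,0,0,0,0],[0.6,-0.2,1,0,0,0,0],[0.6,-0.2,1,0,0,0,0],[0.6,-0.2,1,0,0,0,0]])

```text
time_s: 45.55
tcp_pos: [0.436, 0.1373, 0.282]
tcp_rot: [1.0, 0.0, -0.001, 0.0]
contact_force: [0.2, 0.2, 0.5]
width: 0.057
grip_force: 0.0
```

Call:
arm_command(motion=[[0.6,0,1,0,0,0,0],[0.6,0,1,0,0,0,0],[0.6,0,1,0,0,0,0],[0.6,0,1,0,0,0,0],[0.6,0,1,0,0,0,0],[0.6,0,1,0,0,0,0],[0.6,0,1,0,0,0,0],[0.6,0,1,0,0,0,0]])

```text
time_s: 46.55
tcp_pos: [0.4362, -0.0626, 0.2821]
tcp_rot: [1.0, 0.0, -0.001, -0.0]
contact_force: [0.2, 0.2, 1.2]
width: 0.0572
grip_force: 0.0
```

Call:
arm_command(motion=[[0.6,0,0.65,0,0,0,0],[0.6,0,0,0.5,0,0,0],[0.6,0,0,0.5,0,0,0],[0.6,0,0,0.5,0,0,0],[0.6,0,0,0.5,0,0,0],[0.6,0,0,0.4,0,0,0],[0.6,0,0,0,0,0,0],[0.6,0,0,0,0,0,0]])

```text
time_s: 47.55
tcp_pos: [0.437, -0.0782, 0.2231]
tcp_rot: [1.0, 0.0, 0.0, 0.0]
contact_force: [0.6, -0.2, -0.6]
width: 0.0569
grip_force: 0.0
```

```bash
python3 w.py w9;python3 - <<'E'
from h import *
print(ctrl.get_obs()['tcp_pos'])
c=ctrl.camera_model('wrist');print(proj(c,(.434,-.08,.0)),proj(c,(.434,-.08,.02)))
im=cv2.imread("pics/w9.png")
cv2.imwrite("pics/w9c.png",cv2.resize(im[120:240,190:330],None,fx=4,fy=4,interpolation=cv2.INTER_CUBIC))
E
```

```text
[228  72  22  41 284]  {'m': ([0.5224, -0.0601], 460), 's': ([0.5228, -0.0597], 225)}
[ 479  106   33   55 1039] EDGE {'xl': ([0.4792, -0.3524], 1160), 'l': ([0.4792, -0.3483], 893), 'm': ([0.4791, -0.3455], 663)}
[128 245  25  63 808]  {'l': ([0.3088, 0.0671], 1013), 'm': ([0.3057, 0.0696], 559)}
[365 246  25  62 802]  {'l': ([0.3086, -0.2249], 1013), 'm': ([0.3055, -0.2273], 558)}
[380 317 111   8 748]  {'l': ([0.2478, -0.2967], 1119), 'm': ([0.2436, -0.3003], 614)}
[ 0.43699363 -0.07819028  0.22321612]
[259.2660358 170.859714 ] [259.33467585 173.97707425]
```

View pics/w9c.png

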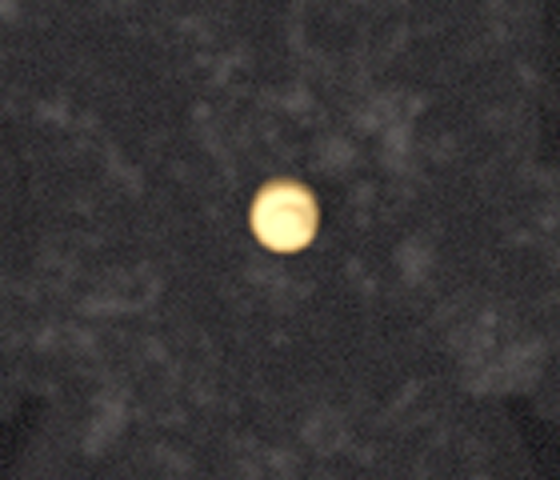

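S is at crop (284,216), which puts it near (0.433, -0.0815).

Call:
arm_command(motion=[[0.6,-0.17,0.13,1,0,0,0],[0.6,0,0,1,0,0,0],[0.6,0,0,1,0,0,0],[0.6,0,0,1,0,0,0],[0.6,0,0,1,0,0,0],[0.6,0,0,1,0,0,0],[0.6,0,0,1,0,0,0],[0.6,0,0,0.8,0,0,0]])

```text
time_s: 48.6
tcp_pos: [0.4329, -0.0816, 0.0273]
tcp_rot: [1.0, 0.0, 0.0, 0.0]
contact_force: [-0.9, -0.4, -0.3]
width: 0.0571
grip_force: 0.0
```

Call:
arm_command(motion=[[0.6,0,0,0.6,0,0,0],[0.6,0,0,0.3,0,0,0],[0.6,0,0,0.05,0,0,0],[0.6,0,0,0,0,0,0],[0.6,0,0,0,0,0,0],[0.6,0,0,0,0,0,0],[0.6,0,0,0,0,0,0],[0.6,0,0,0,0,0,0]])

```text
time_s: 49.6
tcp_pos: [0.4326, -0.0814, 0.0042]
tcp_rot: [1.0, 0.0, 0.0, 0.0]
contact_force: [-0.7, 0.2, 0.6]
width: 0.0569
grip_force: 0.0
```

Good height. Close and lift.

Call:
arm_command(motion=[[0,0.01,0,0,0,0,0],[0,0,0,0,0,0,0],[0,0,0,0,0,0,0],[0,0,0,0,0,0,0],[0,0,0,0,0,0,0],[0,0,0,0,0,0,0],[0,0,0,0,0,0,0],[0,0,0,0,0,0,0]])

```text
time_s: 50.6
tcp_pos: [0.4328, -0.0814, 0.0041]
tcp_rot: [1.0, 0.0, 0.0, 0.0]
contact_force: [-0.3, 0.3, -0.5]
width: 0.016
grip_force: 30.0
```

Call:
arm_command(motion=[[0,0,0,-0.3,0,0,0],[0,0,0,-0.8,0,0,0],[0,0,0,-1,0,0,0],[0,0,0,-1,0,0,0],[0,0,0,-1,0,0,0],[0,0,0,-1,0,0,0],[0,0,0,-1,0,0,0],[0,0,0,-1,0,0,0]])

```text
time_s: 51.6
tcp_pos: [0.4325, -0.0813, 0.183]
tcp_rot: [1.0, 0.0, 0.0, 0.0]
contact_force: [-0.0, 0.8, -0.3]
width: 0.0158
grip_force: 30.0
```

Call:
arm_command(motion=[[0,0,0,-1,0,0,0],[0,0,0,-1,0,0,0],[0,0,-0.77,-1,0,0,0],[0,0,-1,-1,0,0,0],[0,0,-1,0,0,0,0],[0,0,-1,0,0,0,0],[0,0,-1,0,0,0,0],[0,0,-1,0,0,0,0]])

```text
time_s: 52.6
tcp_pos: [0.4322, 0.0637, 0.2821]
tcp_rot: [1.0, 0.0, 0.0, 0.0]
contact_force: [0.5, -0.2, -0.6]
width: 0.0158
grip_force: 30.0
```

Call:
arm_command(motion=[[0,0,-1,0,0,0,0],[0,0,-1,0,0,0,0],[0,0,-1,0,0,0,0],[0,0,-1,0,0,0,0],[0,0,-1,0,0,0,0],[0,0,-1,0,0,0,0],[0,0,-1,0,0,0,0],[0,0,-1,0,0,0,0]])

```text
time_s: 53.6
tcp_pos: [0.4321, 0.2636, 0.282]
tcp_rot: [1.0, 0.0, -0.0, 0.0]
contact_force: [0.3, -0.4, -0.6]
width: 0.0162
grip_force: 30.0
```

Call:
arm_command(motion=[[0,-0.25,-1,0,0,0,0],[0,-0.25,-1,0,0,0,0],[0,0,-1,0,0,0,0],[0,0,0,0.8,0,0,0],[0,0,0,0.8,0,0,0],[0,0,0,0.6,0,0,0],[0,0,0,0,0,0,0],[0,0,0,0,0,0,0]])

```text
time_s: 54.6
tcp_pos: [0.4203, 0.3379, 0.2273]
tcp_rot: [1.0, 0.0, 0.0, -0.0]
contact_force: [-0.5, -0.6, -0.9]
width: 0.0162
grip_force: 30.0
```

Call:
arm_command(motion=[[0,0,0,1,0,0,0],[0,0,0,1,0,0,0],[0,0,0,1,0,0,0],[0,0,0,1,0,0,0],[0,0,0,1,0,0,0],[0,0,0,1,0,0,0],[0,0,0,1,0,0,0],[0,0,0,0.8,0,0,0]])

```text
time_s: 55.6
tcp_pos: [0.4206, 0.3381, 0.0314]
tcp_rot: [1.0, 0.0, 0.0, -0.0]
contact_force: [-0.2, 0.8, -0.3]
width: 0.0162
grip_force: 30.0
```

Call:
arm_command(motion=[[0,0,0,0.3,0,0,0],[0,0,0,0.15,0,0,0],[0,0,0,0,0,0,0],[0,0,0,0,0,0,0],[0,0,0,0,0,0,0],[0,0,0,0,0,0,0],[0,0,0,0,0,0,0],[0,0,0,0,0,0,0]])

```text
time_s: 56.6
tcp_pos: [0.42, 0.3378, 0.0203]
tcp_rot: [1.0, 0.0, -0.0, 0.0]
contact_force: [-0.0, -0.4, -1.0]
width: 0.0164
grip_force: 30.0
```

Call:
arm_command(motion=[[0,0,0,0.15,0,0,0],[0,0,0,0.1,0,0,0],[0,0,0,0.05,0,0,0],[0,0,0,0.03,0,0,0],[0,0,0,0.01,0,0,0],[0,0,0,0,0,0,0],[0,0,0,0,0,0,0],[0,0,0,0,0,0,0]])

```text
time_s: 57.6
tcp_pos: [0.42, 0.3378, 0.0121]
tcp_rot: [1.0, 0.0, 0.0, 0.0]
contact_force: [-1.2, -1.8, 5.9]
width: 0.0162
grip_force: 30.0
```

Call:
arm_command(motion=[[0.6,0,0,0,0,0,0],[0.6,0,0,0,0,0,0],[0.6,0,0,0,0,0,0],[0.6,0,0,0,0,0,0],[0.6,0,0,-0.5,0,0,0],[0.6,0,0,-1,0,0,0],[0.6,0,0,-1,0,0,0],[0.6,0,0,-1,0,0,0]])

```text
time_s: 58.6
tcp_pos: [0.42, 0.3378, 0.101]
tcp_rot: [1.0, 0.0, 0.0, -0.0]
contact_force: [0.2, 0.2, 0.0]
width: 0.0575
grip_force: 0.0
```

Call:
arm_command(motion=[[0.6,0,0,-1,0,0,0],[0.6,0,0,-1,0,0,0],[0.6,0,0,-1,0,0,0],[0.6,0,0,-1,0,0,0],[0.6,0,0,-1,0,0,0],[0.6,0,0,-1,0,0,0],[0.6,0,0,0,0,0,0],[0.6,0,0,0,0,0,0]])

```text
time_s: 59.6
tcp_pos: [0.4196, 0.3376, 0.2489]
tcp_rot: [1.0, 0.0, -0.0, 0.0]
contact_force: [0.0, 0.4, -1.1]
width: 0.0569
grip_force: 0.0
```

```bash
python3 - <<'E'
from h import *
c,im=snap("wrist","pics/wa.png"); s,i2=snap("side","pics/sa.png")
a=cv2.resize(im[20:240,190:330],None,fx=2.5,fy=2.5,interpolation=cv2.INTER_CUBIC)
b=cv2.resize(i2[85:345,140:345],(430,550),interpolation=cv2.INTER_CUBIC)
cv2.imwrite("pics/fin.png",np.hstack([a,b])[:,:,::-1]); print(ctrl.get_obs()["time_s"])
E
```

```text
59.7
```

View pics/fin.png

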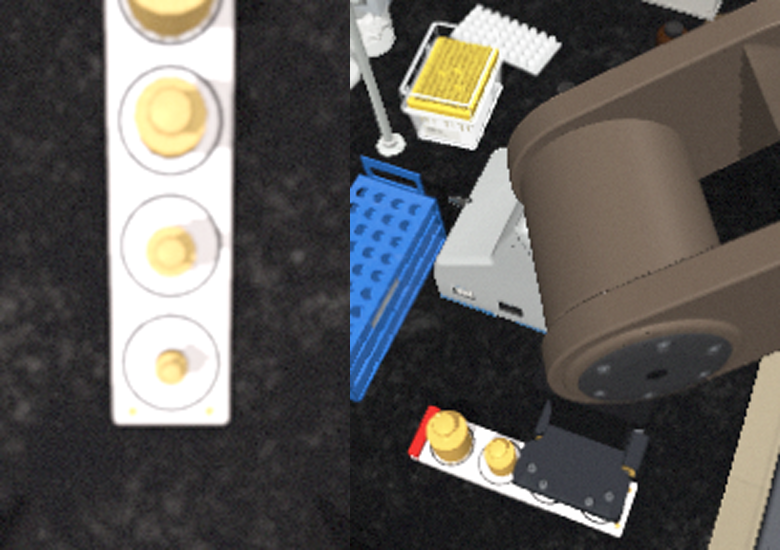

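All four weights stand upright, centred in their rings in the right order: L at (172,115), M at (172,250) and S at (171,365) in the left view, and XL beside the red block. Handing in.

```bash
python3 -c "
from rig import ctrl
print(ctrl.close_job())"
```

```text
the job is handed in; nothing more can be done
None
```

All four weights are upright on their rings in size order, XL next to the red block down to S at the far end. The job was handed in at about 60 s. The bottle, vial and yellow tube were never targeted or knowingly touched, but I did not check them in a final picture.

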